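Line up the capacitors on the test strip by height

ROBOT

A 7-joint arm with a two-finger parallel gripper is mounted at the origin on the work surface. World frame = base frame: x ahead of the robot, y to its left, z up, the work surface at z = 0. Lengths are in m, angles in rad, forces in N, time in s.
With the tool pointing down it reaches from about 0.4 to 0.875 m from the base axis. Payload 19.3 kg.
Tool frame: the origin (TCP) lies at the very end of the fingers, on their centre line; the grasp point (between the pads) lies 19 mm behind it; z points along the fingers, y is the direction in which the jaws open and shut (so a half turn about z gives the same grasp; the last joint's range is limited). The gripper opens to 85 mm and grips with 20 to 120 N. Pads are 22 mm wide; open, the fingers measure 114 mm over their backs; the gripper's body (76 mm by 85 mm) begins 54 mm behind the grasp point. The pads swing forward as they close: fully open they stand 13 mm farther back than shut.
Start: joints at [1.154, 0.521, -0.036, 1.599, 0.021, 1.021, -0.113], TCP at [0.212, -0.588, 0.231] pointing down, gripper open.
Joint ranges: [-2.91, 2.91], [-0.3, 2.13], [-1.5, 1.42], [0.17, 2.43], [-1.26, 4.41], [0.16, 1.93], [-2.52, 2.52]. Speed limits (rad/s): [1.89, 1.89, 2.39, 2.39, 3.01, 3.01, 3.01].

INTERFACE

Orientations are given as [roll, pitch, yaw] about the fixed x, y, z axes, in that order (R = Rz(yaw) Ry(pitch) Rx(roll)).
In Python, from workcell import telemetry, imaging, ticket gives the robot as it stands.
- The arm moves only by the tool carry_out, never from a script. Its argument "series" is a list of rows, each a list of 7 numbers: the shift along the tool's x, y, z in m, then the turn, a rotation vector about the tool's x, y, z in rad, then the closure in counts, from 0 (fully open) to 255 (shut). In form: [[tx, ty, tz, ax, ay, az, jaw], ...]. A call has 1 to 10 rows; each row is the pose to reach, as a shift and turn from the pose commanded when the call began, along the tool's axes at that moment; what a row does not reach only later rows make up. A row lasts 1/8 s, in which the tool goes at most 62.5 mm and 10.7 degrees, less where a joint would pass 70% of its speed; a pose out of reach is approached as far as the arm can. A call with a gripper value outside its range is refused whole. The fingers move at their own pace and stop on an object; "force" is the grip in N (left out, the last holds). Time passes only in rows, so rows that repeat a pose let the fingers close. It gives the time, the measured TCP pose, the force and the opening at its end, in the units of the state.
- telemetry.observe(): the state, without advancing time (a new reading comes with each control period).
- imaging.grab_frame(name): name is "scene" or "top" or "wrist"; returns (picture, depth): 420x560x3 uint8, blue, green, red; 420x560 float32, m along the optical axis (not along the pixel's ray), 0 where there is no reading.
- imaging.camera_info(name): a dict with "mtx" (3x3 intrinsics, pixels), "extrinsics" (4x4, takes a point from camera to world coordinates); the wrist camera has in their place "hand_eye" (4x4, takes a point from camera to tool coordinates, whose origin is the TCP and whose axes are the flange's). Camera axes: x right, y down, z forward; pixel columns grow to the right and rows downward; lengths in m; the calibration is good to about 2 mm. A picture is of the moment at which its call begins: read the wrist's pose just before it. camera_info takes no time and is no camera call.
- ticket.job_done(): hands the job in, once; it reports no verdict.
The state is a dict: "clock": time; "qpos": joint angles; "qd": joint speeds; "joint_efforts": joint torques, N m; "position": TCP position; "tool_rot": TCP orientation; "force": force on the tool from outside, world axes, zero at the start; "moment": the same for the moment, N m; "grip_width": finger opening in m.
Only numpy, scipy, OpenCV 4.12 (cv2) and the standard library are available. Lean on these libraries where they do the work, as an engineer would, in place of code of your own. Each camera call takes 0.05 s, during which the arm holds its last target.

TASK

Stand the four aluminium can capacitors on the four round rubber pads of the test strip in order of height, one centred on each pad: the shortest on the pad next to the black terminal block, then taller and taller, the tallest at the far end. Keep them upright and set each one down gently, without dropping it or knocking any over.

Things in the scene. Friction and masses are not known exactly. Their poses are not given: they have to be found in the camera images.
- cap_a: the shortest capacitor: a plain aluminium can, a solid upright cylinder 34 mm in diameter and 45 mm high, with a black top disc and two small steel terminals standing 6 mm above it. Starts standing loose on the table. Origin at the centre of its underside, z up along the can.
- cap_b: the second shortest capacitor: a plain aluminium can, a solid upright cylinder 40 mm in diameter and 60 mm high, with a black top disc and two small steel terminals standing 6 mm above it. Starts standing loose on the table. Origin at the centre of its underside, z up along the can.
- cap_c: the second tallest capacitor: a plain aluminium can, a solid upright cylinder 45 mm in diameter and 75 mm high, with a black top disc and two small steel terminals standing 6 mm above it. Starts standing loose on the table. Origin at the centre of its underside, z up along the can.
- cap_d: the tallest capacitor: a plain aluminium can, a solid upright cylinder 50 mm in diameter and 90 mm high, with a black top disc and two small steel terminals standing 6 mm above it. Starts standing loose on the table. Origin at the centre of its underside, z up along the can.
- pad0: one of four identical round black rubber pads, 60 mm in diameter and 4 mm thick, fixed 92 mm apart in a straight row on a grey board (75 mm wide, 520 mm long, 12 mm thick, lying fixed on the table). Origin at the centre of its underside, on the board's top; its top is 4 mm above the origin. The pad's number says nothing about its place in the row.
- pad1: one of four identical round black rubber pads, 60 mm in diameter and 4 mm thick, fixed 92 mm apart in a straight row on a grey board (75 mm wide, 520 mm long, 12 mm thick, lying fixed on the table). Origin at the centre of its underside, on the board's top; its top is 4 mm above the origin. The pad's number says nothing about its place in the row.
- pad2: one of four identical round black rubber pads, 60 mm in diameter and 4 mm thick, fixed 92 mm apart in a straight row on a grey board (75 mm wide, 520 mm long, 12 mm thick, lying fixed on the table). Origin at the centre of its underside, on the board's top; its top is 4 mm above the origin. The pad's number says nothing about its place in the row.
- pad3: one of four identical round black rubber pads, 60 mm in diameter and 4 mm thick, fixed 92 mm apart in a straight row on a grey board (75 mm wide, 520 mm long, 12 mm thick, lying fixed on the table). Origin at the centre of its underside, on the board's top; its top is 4 mm above the origin. The pad's number says nothing about its place in the row.
- terminals: the terminal block: black block 60 x 32 mm and 22 mm high with two brass thumb nuts reaching 42 mm, fixed on one end of the same board, in line with the row, 87 mm from the centre of the nearest pad (the other end of the board carries only a low plain grey block, 10 mm high, of the same footprint). Origin at the centre of its underside, on the board's top.
Things that resemble listed ones, but are neither listed nor needed, are in the scene too. What is shaped like the cap_c but purple is not meant.

How it is judged:
By the outcome, as a careful person would: the job done as asked, in the order asked, and still so for the second after the job is handed in, with the robot touching nothing.
It also fails if it takes over 109 s, if anything falls off the work surface, if the arm or the gripper's body presses on something with over 40 N, if the wrist force passes 120 N, or if a joint passes its speed limit or range.

## Working session

There is one attempt and no reset: what is moved stays moved. The work goes in short steps, Python scripts to look and compute and a tool call to move; the robot and the scene stay as the last step left them, time stands still between calls to the robot, and variables do not carry over. Pictures are saved under pics/ and viewed, and the job is handed in when it is done.

Besides the shell and the picture viewer there is one more tool, called after "Call:" as a command line: name --pt "numbers of a row" for each row, then --argument value for the rest. carry_out: Moves the arm, as the interface text tells. Its arguments: {"type":"object","properties":{"series":{"type":"array"},"force":{"type":"number"}},"required":["series"]}

```bash
ls; mkdir -p pics; python3 - <<'E'
from workcell import telemetry, imaging
import cv2,numpy as np
s=telemetry.observe(); print({k:np.round(v,3).tolist() for k,v in s.items()})
for n in ("scene","top"):
    p,d=imaging.grab_frame(n); cv2.imwrite(f"pics/{n}0.png",p); np.save(f"pics/{n}0.npy",d)
    i=imaging.camera_info(n); print(n,np.round(i["mtx"],1).tolist(),np.round(i["extrinsics"],4).tolist())
print(imaging.camera_info("wrist"))
E
```

```text
pics
{'clock': 0.0, 'qpos': [1.154, 0.522, -0.036, 1.6, 0.021, 1.021, -0.113], 'qd': [0.0, -0.0, -0.0, -0.001, 0.001, -0.0, -0.0], 'joint_efforts': [-0.0, -92.712, 1.98, -36.994, 0.018, 0.008, -0.0], 'position': [0.212, -0.588, 0.231], 'tool_rot': [-3.14, 0.0, 0.347], 'force': [0.177, 0.219, 0.024], 'moment': [0.015, 0.067, -0.011], 'grip_width': 0.086}
scene [[403.6, 0.0, 282.1], [0.0, 403.6, 209.0], [0.0, 0.0, 1.0]] [[0.5007, 0.5277, -0.6861, 1.1741], [0.8656, -0.3091, 0.3939, -0.3656], [-0.0042, -0.7912, -0.6116, 0.6247], [0.0, 0.0, 0.0, 1.0]]
top [[501.6, 0.0, 273.0], [0.0, 501.6, 207.6], [0.0, 0.0, 1.0]] [[-0.015, -0.9885, 0.1507, 0.373], [-0.9999, 0.0152, -0.0003, -0.003], [-0.002, -0.1507, -0.9886, 0.9673], [0.0, 0.0, 0.0, 1.0]]
{'mtx': array([[340.54619758,   0.        , 282.54449099],
       [  0.        , 340.54619758, 212.85694877],
       [  0.        ,   0.        ,   1.        ]]), 'hand_eye': array([[ 2.39034448e-05, -9.44650547e-01, -3.28078258e-01,
         8.46214753e-02],
       [ 9.99999541e-01, -2.91650178e-04,  9.12620471e-04,
         5.76276078e-04],
       [-9.57791509e-04, -3.28078129e-01,  9.44650106e-01,
        -1.42075769e-01],
       [ 0.00000000e+00,  0.00000000e+00,  0.00000000e+00,
         1.00000000e+00]])}
```

View pics/scene0.png

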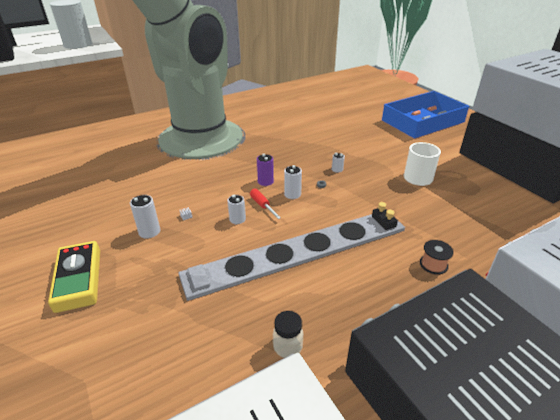

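View pics/top0.png

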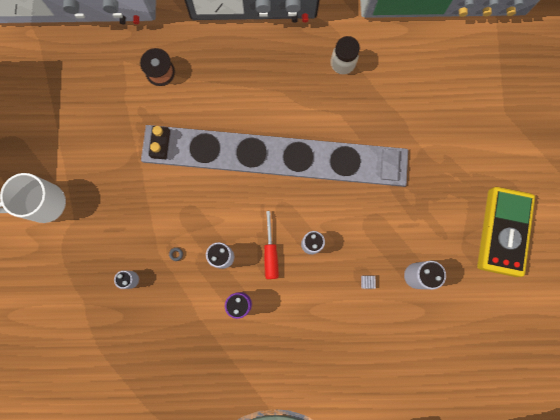

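Scene view: four silver cans, the purple decoy, and the strip with brass nuts at its right end. In the top view the cans are at about (126,280), (218,256), (313,242) and (430,275), shortest (126,280) and tallest (430,275). The decoy is at (238,305) and the pads at (205,148), (251,152), (298,156) and (345,160), with the terminals at (157,140).

```bash
cat > h.py <<'E'
import numpy as np,cv2
from workcell import telemetry,imaging
def cloud(d,n):
    i=imaging.camera_info(n);K=i["mtx"];T=np.array(i["extrinsics"])
    v,u=np.indices(d.shape);P=np.stack([(u-K[0,2])/K[0,0]*d,(v-K[1,2])/K[1,1]*d,d],-1)
    W=P@T[:3,:3].T+T[:3,3]; W[d==0]=np.nan; return W
def proj_ray(uv,n,z):
    i=imaging.camera_info(n);K=i["mtx"];T=np.array(i["extrinsics"])
    r=T[:3,:3]@np.linalg.solve(K,[uv[0],uv[1],1]);c=T[:3,3]
    return c+r*(z-c[2])/r[2]
E
python3 - <<'E'
from h import *
d=np.load("pics/top0.npy");p=cv2.imread("pics/top0.png");W=cloud(d,"top")
tab=W[330:400,50:500,2];print("table z",np.nanmedian(tab))
z=W[...,2]
for nm,(u,v),h in [("a",(126,280),.045),("c",(218,256),.075),("b",(313,242),.06),("d",(430,275),.09),("purp",(238,305),.075)]:
    s=np.s_[v-25:v+25,u-25:u+30]
    w=W[s].reshape(-1,3);m=np.abs(w[:,2]-h)<.006
    q=w[m]; 
    (c,r)=cv2.minEnclosingCircle((q[:,:2]*1000).astype(np.float32))
    print(nm,m.sum(),"zmed",np.median(q[:,2]).round(4),"zmax",np.nanmax(w[:,2]).round(4),"center",np.round(c,1),"r",round(r,1),"mean",q[:,:2].mean(0).round(4))
# pads
g=p.max(2)
for (u,v) in [(205,148),(251,152),(298,156),(345,160)]:
    m=np.zeros(g.shape,np.uint8);sub=(g[v-22:v+23,u-22:u+23]<62).astype(np.uint8)
    n,l,st,ce=cv2.connectedComponentsWithStats(sub);k=l[22,22]
    cs,_=cv2.findContours((l==k).astype(np.uint8),cv2.RETR_EXTERNAL,cv2.CHAIN_APPROX_NONE)
    e=cv2.fitEllipse(max(cs,key=len)); uv=np.array(e[0])+[u-22,v-22]
    print("pad",uv.round(1),np.round(e[1],1),proj_ray(uv,"top",.016).round(4), W[v,u].round(4))
print(W[140,157],W[147,155],W[131,157],W[165,390])
E
```

```text
table z -0.00019632424263960058
a 257 zmed 0.0458 zmax 0.0552 center [386.5 272.7] r 17.0 mean [0.3862 0.2719]
c 477 zmed 0.0757 zmax 0.0833 center [427.   96.4] r 22.2 mean [0.4267 0.0961]
b 360 zmed 0.0605 zmax 0.0674 center [449.  -74.6] r 19.7 mean [ 0.4487 -0.0746]
d 631 zmed 0.0901 zmax 0.0976 center [ 385.6 -275.3] r 25.1 mean [ 0.3854 -0.2746]
purp 500 zmed 0.0756 zmax 0.0835 center [337.6  63.3] r 22.3 mean [0.3378 0.063 ]
pad [204.3 148. ] [27.4 28.2] [0.638  0.1292 0.016 ] [0.638  0.1278 0.0156]
pad [251.  152.3] [27.4 28.3] [0.6279 0.0378 0.016 ] [0.6286 0.0379 0.0154]
pad [297.8 156.5] [27.3 28.2] [ 0.618  -0.0533  0.016 ] [ 0.62   -0.0538  0.0123]
pad [344.9 160.9] [27.7 28.3] [ 0.6079 -0.1446  0.016 ] [ 0.6107 -0.1456  0.0115]
[0.64963632 0.21719073 0.03589422] [0.63072257 0.21638095 0.05406256] [0.66181312 0.21326531 0.05396468] [ 0.5973597  -0.23094656  0.01996343]
```

```bash
cat >> h.py <<'E'
from scipy.spatial.transform import Rotation as R
def plan(x,y,z,yaw=1.461):
    s=telemetry.observe();p=np.array(s["position"]);Rc=R.from_euler("xyz",s["tool_rot"])
    Rt=R.from_euler("xyz",[np.pi,0,yaw])
    print("t",round(float(s["clock"]),2),"at",p.round(4),np.round(s["tool_rot"],3),"w",round(float(s["grip_width"]),4))
    print("shift",Rc.inv().apply(np.array([x,y,z])-p).round(4),"turn",(Rc.inv()*Rt).as_rotvec().round(4))
E
python3 -c "
from h import *
plan(.3856,-.2753,.2)"
```

```text
t 0.1 at [ 0.2123 -0.5875  0.2308] [-3.141  0.     0.347] w 0.0851
shift [ 0.2691 -0.2347  0.031 ] turn [-9.0000e-04 -5.0000e-04 -1.1142e+00]
```

Call:
carry_out --pt "0.03 -0.026 0 0 0 -0.12 0" --pt "0.06 -0.052 0 0 0 -0.25 0" --pt "0.09 -0.078 0.01 0 0 -0.38 0" --pt "0.12 -0.105 0.01 0 0 -0.51 0" --pt "0.15 -0.131 0.02 0 0 -0.64 0" --pt "0.18 -0.157 0.02 0 0 -0.77 0" --pt "0.21 -0.183 0.03 0 0 -0.9 0" --pt "0.24 -0.209 0.03 0 0 -1.02 0" --pt "0.26 -0.227 0.031 0 0 -1.09 0" --pt "0.269 -0.235 0.031 -0.001 0 -1.114 0"

```text
clock: 1.35
position: [0.386, -0.2745, 0.2002]
tool_rot: [3.141, 0.0, 1.462]
force: [-0.2, -0.8, -0.2]
grip_width: 0.0851
```

```bash
python3 -c "
from h import *
plan(.3856,-.2753,.055)
p,d=imaging.grab_frame('wrist');cv2.imwrite('pics/w1.png',p);np.save('pics/w1.npy',d)
plan(.3856,-.2753,.055)"
```

```text
t 1.35 at [ 0.386  -0.2745  0.2002] [3.141 0.    1.462] w 0.0851
shift [-0.0008 -0.0004  0.1452] turn [0.0007 0.0004 0.0013]
t 1.4 at [ 0.3864 -0.274   0.2003] [3.141 0.    1.463] w 0.0858
shift [-0.0014 -0.0008  0.1453] turn [0.0011 0.0002 0.0022]
```

View pics/w1.png

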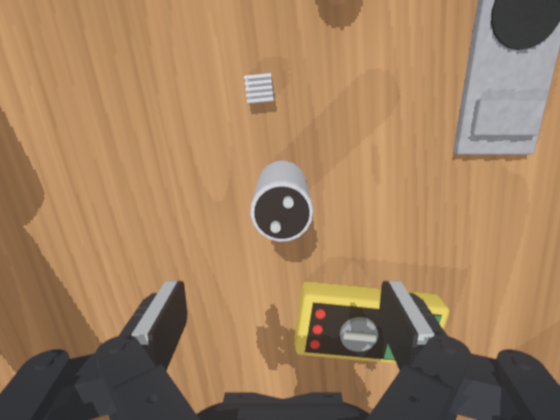

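The wrist view has cap_d centred at (282,210), midway between the fingers. I'll cross-check its position using the wrist depth.

```bash
cat >> h.py <<'E'
def wrist(h,xy,d=None,tol=.004):
    s=telemetry.observe()
    if d is None: p,d=imaging.grab_frame("wrist")
    i=imaging.camera_info("wrist");K=i["mtx"];T=np.array(i["hand_eye"])
    v,u=np.indices(d.shape);P=np.stack([(u-K[0,2])/K[0,0]*d,(v-K[1,2])/K[1,1]*d,d],-1).reshape(-1,3)[d.ravel()>0]
    W=R.from_euler("xyz",s["tool_rot"]).apply(P@T[:3,:3].T+T[:3,3])+np.array(s["position"])
    m=(np.abs(W[:,2]-h)<tol)&(np.hypot(W[:,0]-xy[0],W[:,1]-xy[1])<.04)
    c,r=cv2.minEnclosingCircle((W[m][:,:2]*1000).astype(np.float32));print("wrist",m.sum(),np.round(c,1),"r",round(r,1),"z",np.median(W[m][:,2]).round(4))
E
python3 -c "
from h import *
wrist(.09,(.3856,-.2753),np.load('pics/w1.npy'))"
```

```text
wrist 2740 [ 385.5 -277.4] r 25.0 z 0.0904
```

Call:
carry_out --pt "0 0 0.03 0 0 0 0" --pt "-0.0015 -0.0005 0.06 0 0 0 0" --pt "-0.0015 -0.0005 0.09 0 0 0 0" --pt "-0.0015 -0.0005 0.115 0 0 0 0" --pt "-0.0015 -0.0005 0.135 0 0 0 0" --pt "-0.0015 -0.0005 0.148 0 0 0 0" --pt "-0.0015 -0.0005 0.156 0 0 0 0" --pt "-0.0015 -0.0005 0.158 0 0 0 0" --pt "-0.0015 -0.0005 0.158 0 0 0 60" --pt "-0.0015 -0.0005 0.158 0 0 0 100" --force 50

```text
clock: 2.65
position: [0.3852, -0.2771, 0.0427]
tool_rot: [3.14, 0.001, 1.461]
force: [-0.3, 0.9, -1.4]
grip_width: 0.0526
```

Call:
carry_out --pt "0 0 0 0 0 0 130" --pt "0 0 0 0 0 0 160" --pt "0 0 0 0 0 0 200" --pt "0 0 0 0 0 0 200" --pt "0 0 0 0 0 0 200" --pt "0 0 0 0 0 0 200" --force 50

```text
clock: 3.4
position: [0.3852, -0.2771, 0.0429]
tool_rot: [3.14, 0.001, 1.461]
force: [-1.7, 0.9, 7.9]
grip_width: 0.049
```

```bash
python3 -c "
from h import *
plan(.6079,-.1446,.12)"
```

```text
t 3.4 at [ 0.3852 -0.2771  0.0429] [3.140e+00 1.000e-03 1.461e+00] w 0.049
shift [ 0.1561  0.2069 -0.077 ] turn [ 0.0014  0.0011 -0.0004]
```

Call:
carry_out --pt "0 0 -0.005 0 0 0 200" --pt "0 0 -0.02 0 0 0 200" --pt "0 0 -0.045 0 0 0 200" --pt "0 0 -0.07 0 0 0 200" --pt "0.005 0.007 -0.085 0 0 0 200" --pt "0.02 0.027 -0.09 0 0 0 200" --pt "0.04 0.053 -0.09 0 0 0 200" --pt "0.06 0.08 -0.09 0 0 0 200" --pt "0.08 0.106 -0.09 0 0 0 200" --pt "0.1 0.133 -0.09 0 0 0 200"

```text
clock: 4.65
position: [0.5288, -0.1914, 0.1334]
tool_rot: [3.14, 0.0, 1.461]
force: [0.5, -1.5, -2.9]
grip_width: 0.0491
```

```bash
python3 -c "
from h import *
p,d=imaging.grab_frame('wrist');cv2.imwrite('pics/w2.png',p);np.save('pics/w2.npy',d)
plan(.6079,-.1455,.085)"
```

```text
t 4.7 at [ 0.5326 -0.1882  0.1337] [ 3.138e+00 -2.000e-03  1.464e+00] w 0.0491
shift [0.0504 0.0701 0.049 ] turn [ 0.004  -0.0016  0.003 ]
```

View pics/w2.png

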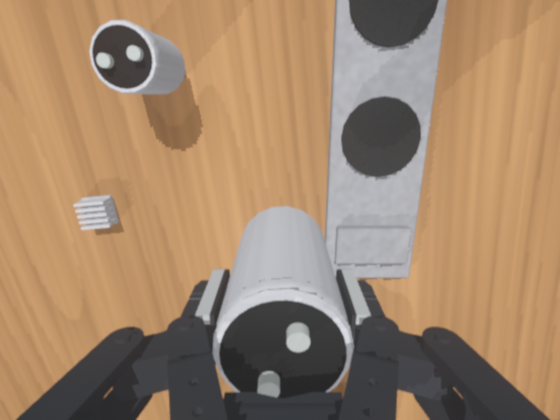

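cap_d is held upright between the fingers. The end pad shows at (381,136) and cap_b at (125,57).

Call:
carry_out --pt "0.01 0.014 0 0 0 0 200" --pt "0.022 0.03 0 0 0 0 200" --pt "0.034 0.046 0.005 0 0 0 200" --pt "0.044 0.06 0.01 0 0 0 200" --pt "0.051 0.069 0.015 0 0 0 200" --pt "0.055 0.074 0.02 0 0 0 200" --pt "0.055 0.074 0.025 0 0 0 200" --pt "0.055 0.074 0.03 0 0 0 200" --pt "0.055 0.074 0.03 0 0 0 200" --pt "0.055 0.074 0.03 0 0 0 200"

```text
clock: 5.95
position: [0.6077, -0.1458, 0.1026]
tool_rot: [3.141, 0.001, 1.46]
force: [-0.1, -0.4, -2.8]
grip_width: 0.0494
```

```bash
python3 -c "
from h import *
p,d=imaging.grab_frame('wrist');cv2.imwrite('pics/w3.png',p);np.save('pics/w3.npy',d)
p,d=imaging.grab_frame('top');cv2.imwrite('pics/t3.png',p);np.save('pics/t3.npy',d)
plan(.6079,-.1455,.0589)
"
```

```text
t 6.05 at [ 0.6077 -0.1457  0.1026] [3.140e+00 1.000e-03 1.461e+00] w 0.0491
shift [0.0003 0.0001 0.0437] turn [ 0.0011  0.0006 -0.0005]
```

View pics/w3.png

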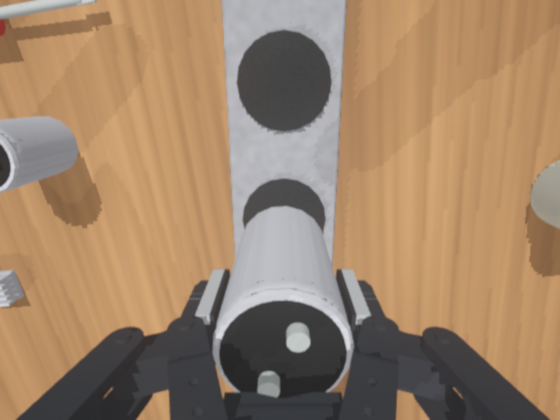

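The end pad is under the can, and the second pad is at (284,80). I'll use that one to compare the wrist calibration with the top camera's.

```bash
cat >> h.py <<'E'
def wpad(f,u,v,z=.016,w=58):
    s=telemetry.observe();p=cv2.imread(f);g=p.max(2)
    y0=max(v-w,0);x0=u-w
    sub=(g[y0:v+w,x0:u+w]<70).astype(np.uint8)
    n,l=cv2.connectedComponents(sub);k=l[v-y0,w]
    cs,_=cv2.findContours((l==k).astype(np.uint8),cv2.RETR_EXTERNAL,cv2.CHAIN_APPROX_NONE)
    e=cv2.fitEllipse(max(cs,key=len));uv=np.array(e[0])+[x0,y0]
    i=imaging.camera_info("wrist");K=i["mtx"];T=np.array(i["hand_eye"]);Rc=R.from_euler("xyz",s["tool_rot"])
    c=Rc.apply(T[:3,3])+np.array(s["position"]);r=Rc.apply(T[:3,:3]@np.linalg.solve(K,[*uv,1]))
    print("pad px",uv.round(1),np.round(e[1],1),"world",(c+r*(z-c[2])/r[2]).round(4))
E
python3 -c "
from h import *
wpad('pics/w3.png',284,80)"
```

```text
pad px [297.4  72.4] [40.3 53. ] world [ 0.628  -0.0504  0.016 ]
```

```bash
python3 -c "
from h import *
p=cv2.imread('pics/w3.png');g=p.max(2);print(g[80,225:345:6],g[20:140:6,284])
"; sed -i 's/<70)/<95)/' h.py; python3 -c "
from h import *
wpad('pics/w3.png',284,80)"
```

```text
[187 189 114  75  74  72  71  71  68  69  70  69  68  68  70  71  71  70
 172 185] [184 184  75  72  71  70  69  70  68  68  69  70  68  71  71  72  72  73
  74 183]
pad px [283.8  80.4] [91.8 98.8] world [ 0.6191 -0.0541  0.016 ]
```

Call:
carry_out --pt "0 0.0005 0.012 0 0 0 200" --pt "0 0.0005 0.024 0 0 0 200" --pt "0 0.0005 0.032 0 0 0 200" --pt "0 0.0005 0.037 0 0 0 200" --pt "0 0.0005 0.04 0 0 0 200" --pt "0 0.0005 0.0415 0 0 0 200" --pt "0 0.0005 0.0425 0 0 0 200" --pt "0 0.0005 0.0425 0 0 0 200"

```text
clock: 7.05
position: [0.6083, -0.1456, 0.06]
tool_rot: [3.141, 0.001, 1.461]
force: [0.1, -0.9, -2.2]
grip_width: 0.0493
```

```bash
python3 -c "
from h import *
plan(.6083,-.1457,.0589);print(telemetry.observe()['force'])
"
```

```text
t 7.05 at [ 0.6083 -0.1456  0.06  ] [3.141e+00 1.000e-03 1.461e+00] w 0.0493
shift [-0.0001  0.      0.0011] turn [ 0.001   0.0005 -0.0003]
[ 0.13702906 -0.94322432 -2.20441024]
```

Call:
carry_out --pt "0 0 0.0004 0 0 0 200" --pt "0 0 0.0008 0 0 0 200" --pt "0 0 0.0012 0 0 0 200" --pt "0 0 0.0012 0 0 0 200"

```text
clock: 7.55
position: [0.6083, -0.1456, 0.059]
tool_rot: [3.141, 0.001, 1.461]
force: [-2.4, 0.4, 3.8]
grip_width: 0.0492
```

Call:
carry_out --pt "0 0 0 0 0 0 100" --pt "0 0 0 0 0 0 70" --pt "0 0 0 0 0 0 30" --pt "0 0 0 0 0 0 10" --pt "0 0 0 0 0 0 10" --pt "0 0 -0.01 0 0 0 10" --pt "0 0 -0.03 0 0 0 10" --pt "0 0 -0.06 0 0 0 10" --pt "0 0 -0.09 0 0 0 10" --pt "0 0 -0.11 0 0 0 10"

```text
clock: 8.8
position: [0.6087, -0.1456, 0.1718]
tool_rot: [3.138, 0.001, 1.461]
force: [0.4, -0.2, 0.6]
grip_width: 0.0824
```

```bash
python3 -c "
from h import *
plan(.449,-.0755,.17)
"
```

```text
t 8.8 at [ 0.6087 -0.1456  0.1718] [3.138e+00 1.000e-03 1.461e+00] w 0.0824
shift [ 0.0521 -0.1665  0.0012] turn [ 0.0033  0.0007 -0.0003]
```

Call:
carry_out --pt "0.005 -0.015 0 0 0 0 10" --pt "0.015 -0.045 0 0 0 0 10" --pt "0.026 -0.08 0 0 0 0 10" --pt "0.036 -0.115 0 0 0 0 10" --pt "0.045 -0.145 0 0 0 0 10" --pt "0.05 -0.16 0 0 0 0 10" --pt "0.052 -0.1665 0 0 0 0 10" --pt "0.052 -0.1665 0 0 0 0 10" --pt "0.052 -0.1665 0 0 0 0 10"

```text
clock: 9.93
position: [0.4491, -0.0758, 0.1685]
tool_rot: [3.14, 0.0, 1.46]
force: [-0.4, -0.2, -0.3]
grip_width: 0.0818
```

```bash
python3 -c "
from h import *
wrist(.06,(.449,-.0746))
p,d=imaging.grab_frame('top');cv2.imwrite('pics/t4.png',p);np.save('pics/t4.npy',d)
W=cloud(d,'top').reshape(-1,3);m=(abs(W[:,2]-.106)<.005)&(np.hypot(W[:,0]-.608,W[:,1]+.145)<.04)
print('d top',m.sum(),cv2.minEnclosingCircle((W[m][:,:2]*1000).astype(np.float32)))
plan(.449,-.0755,.022)
"
```

```text
wrist 1737 [448.5 -77.3] r 19.8 z 0.0602
d top 221 ((613.4031982421875, -143.038330078125), 23.36204719543457)
t 10.03 at [ 0.4488 -0.0757  0.1684] [3.141 0.    1.46 ] w 0.0817
shift [0.0003 0.     0.1464] turn [ 0.0008  0.0003 -0.0005]
```

View pics/t4.png

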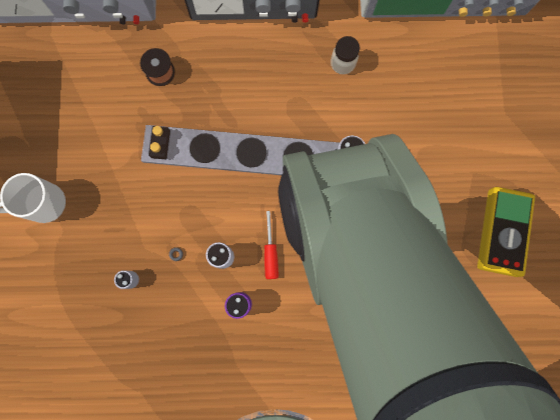

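The arm partly hides cap_d at (351,143), so I'll check it later. Next I pick up cap_b. The wrist puts it at (448.5, -77.3) mm and the top camera at (449.0, -74.6).

Call:
carry_out --pt "0 0 0.03 0 0 0 10" --pt "-0.0007 0 0.06 0 0 0 10" --pt "-0.0007 0 0.09 0 0 0 10" --pt "-0.0007 0 0.115 0 0 0 10" --pt "-0.0007 0 0.132 0 0 0 10" --pt "-0.0007 0 0.142 0 0 0 10" --pt "-0.0007 0 0.147 0 0 0 10" --pt "-0.0007 0 0.148 0 0 0 30" --pt "-0.0007 0 0.148 0 0 0 70" --pt "-0.0007 0 0.148 0 0 0 110" --force 50

```text
clock: 11.28
position: [0.4486, -0.0765, 0.0209]
tool_rot: [3.14, 0.001, 1.461]
force: [0.8, 0.1, -0.1]
grip_width: 0.0487
```

Call:
carry_out --pt "0 0 0 0 0 0 130" --pt "0 0 0 0 0 0 160" --pt "0 0 0 0 0 0 200" --pt "0 0 0 0 0 0 200" --pt "0 0 0 0 0 0 200" --pt "0 0 0 0 0 0 200"

```text
clock: 12.02
position: [0.4485, -0.0764, 0.0209]
tool_rot: [3.14, 0.001, 1.461]
force: [-2.7, 0.2, 10.3]
grip_width: 0.0391
```

```bash
python3 -c "
from h import *
plan(.6282,.037,.1)
"
```

```text
t 12.03 at [ 0.4485 -0.0764  0.0209] [3.140e+00 1.000e-03 1.461e+00] w 0.0391
shift [ 0.1324  0.1662 -0.079 ] turn [ 0.0012  0.0007 -0.0003]
```

Call:
carry_out --pt "0 0 -0.005 0 0 0 200" --pt "0 0 -0.02 0 0 0 200" --pt "0 0 -0.045 0 0 0 200" --pt "0.003 0.004 -0.065 0 0 0 200" --pt "0.012 0.015 -0.075 0 0 0 200" --pt "0.028 0.035 -0.079 0 0 0 200" --pt "0.048 0.06 -0.079 0 0 0 200" --pt "0.068 0.085 -0.079 0 0 0 200" --pt "0.088 0.11 -0.079 0 0 0 200" --pt "0.105 0.132 -0.079 0 0 0 200"

```text
clock: 13.28
position: [0.5919, 0.0143, 0.1007]
tool_rot: [3.141, -0.0, 1.461]
force: [0.4, -0.4, -2.1]
grip_width: 0.0389
```

Call:
carry_out --pt "0.013 0.016 0 0 0 0 200" --pt "0.021 0.027 0.005 0 0 0 200" --pt "0.026 0.033 0.01 0 0 0 200" --pt "0.0274 0.0344 0.02 0 0 0 200" --pt "0.0274 0.0344 0.03 0 0 0 200" --pt "0.0274 0.0344 0.04 0 0 0 200" --pt "0.0274 0.0344 0.045 0 0 0 200" --pt "0.0274 0.0344 0.045 0 0 0 200" --pt "0.0274 0.0344 0.045 0 0 0 200"

```text
clock: 14.4
position: [0.6285, 0.037, 0.0549]
tool_rot: [3.14, 0.0, 1.461]
force: [-0.3, -0.1, -1.2]
grip_width: 0.0392
```

```bash
python3 -c "
from h import *
p,d=imaging.grab_frame('wrist');cv2.imwrite('pics/w5.png',p)
plan(.6284,.037,.0369)
"
```

```text
t 14.45 at [0.6285 0.037  0.055 ] [3.14  0.    1.461] w 0.039
shift [-0.     -0.0001  0.0181] turn [ 0.0013  0.0004 -0.0002]
```

View pics/w5.png

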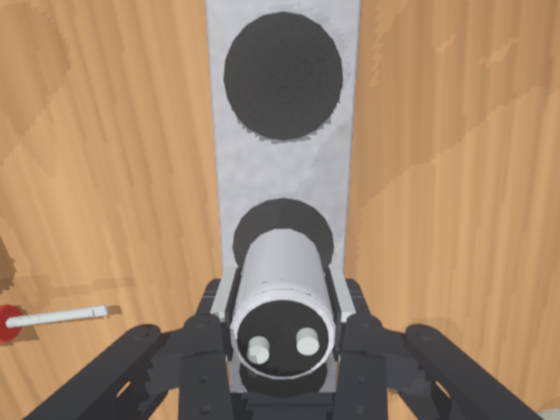

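cap_b is over the second pad, with the pad showing evenly on both sides and the next pad at (284,75). I'll lower it.

Call:
carry_out --pt "0 0 0.006 0 0 0 200" --pt "0 0 0.011 0 0 0 200" --pt "0 0 0.015 0 0 0 200" --pt "0 0 0.0165 0 0 0 200" --pt "0 0 0.0172 0 0 0 200" --pt "0 0 0.0178 0 0 0 200" --pt "0 0 0.0183 0 0 0 200" --pt "0 0 0.0183 0 0 0 200"

```text
clock: 15.45
position: [0.6285, 0.037, 0.037]
tool_rot: [3.14, 0.001, 1.461]
force: [-4.4, 0.3, 8.8]
grip_width: 0.0392
```

```bash
python3 -c "
from h import *
wpad('pics/w5.png',284,75,w=65)
"
```

```text
pad px [282.9  75.8] [116.7 125.8] world [0.639  0.1283 0.016 ]
```

Call:
carry_out --pt "0 0 0 0 0 0 120" --pt "0 0 0 0 0 0 80" --pt "0 0 0 0 0 0 40" --pt "0 0 0 0 0 0 30" --pt "0 0 0 0 0 0 30" --pt "0 0 -0.01 0 0 0 30" --pt "0 0 -0.03 0 0 0 30" --pt "0 0 -0.06 0 0 0 30" --pt "0 0 -0.09 0 0 0 30" --pt "0 0 -0.12 0 0 0 30"

```text
clock: 16.7
position: [0.6284, 0.0371, 0.1589]
tool_rot: [3.14, 0.0, 1.461]
force: [-0.1, -0.2, 0.7]
grip_width: 0.0754
```

```bash
python3 -c "
from h import *
wrist(.076,(.628,.037))
plan(.427,.0955,.157)
"
```

```text
wrist 2052 [628.4  36.1] r 20.0 z 0.0763
t 16.75 at [0.63   0.0374 0.1628] [ 3.135e+00 -1.000e-03  1.461e+00] w 0.0751
shift [ 0.0354 -0.2082  0.0045] turn [ 0.0065 -0.0007 -0.0004]
```

Call:
carry_out --pt "0.003 -0.015 0 0 0 0 30" --pt "0.009 -0.05 0 0 0 0 30" --pt "0.016 -0.09 0 0 0 0 30" --pt "0.023 -0.13 0 0 0 0 30" --pt "0.029 -0.165 0 0 0 0 30" --pt "0.033 -0.19 0 0 0 0 30" --pt "0.0355 -0.203 0 0 0 0 30" --pt "0.0362 -0.2067 0 0 0 0 30" --pt "0.0362 -0.2067 0 0 0 0 30" --pt "0.0362 -0.2067 0 0 0 0 30"

```text
clock: 18.0
position: [0.4274, 0.0956, 0.1561]
tool_rot: [3.141, 0.0, 1.46]
force: [-0.5, -0.3, -0.5]
grip_width: 0.0756
```

```bash
python3 -c "
from h import *
wrist(.075,(.427,.096))
plan(.427,.0955,.03)
p,d=imaging.grab_frame('wrist');cv2.imwrite('pics/w6.png',p)
"
```

```text
wrist 2691 [426.7  94.1] r 22.5 z 0.0752
t 18.05 at [0.4272 0.0956 0.156 ] [3.141 0.    1.46 ] w 0.0757
shift [-1.00e-04 -3.00e-04  1.26e-01] turn [ 0.0007  0.0004 -0.0008]
```

View pics/w6.png

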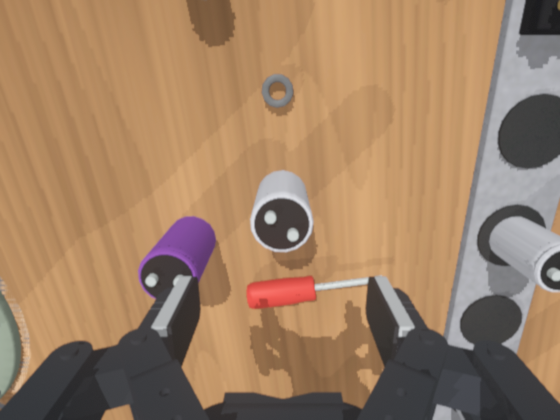

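cap_b stands on its pad at right. cap_c is centred at (282,217), and the purple can at (170,270) is clear of the left finger's path.

Call:
carry_out --pt "0 0 0.02 0 0 0 30" --pt "0 0 0.045 0 0 0 30" --pt "0 0 0.07 0 0 0 30" --pt "0 0 0.09 0 0 0 30" --pt "0 0 0.107 0 0 0 30" --pt "0 0 0.117 0 0 0 30" --pt "0 0 0.122 0 0 0 30" --pt "0 0 0.124 0 0 0 50" --pt "0 0 0.124 0 0 0 80" --pt "0 0 0.124 0 0 0 110" --force 50

```text
clock: 19.35
position: [0.4271, 0.0957, 0.0325]
tool_rot: [3.14, 0.0, 1.461]
force: [0.3, -1.2, -0.6]
grip_width: 0.0488
```

Call:
carry_out --pt "0 0 0 0 0 0 130" --pt "0 0 0 0 0 0 160" --pt "0 0 0 0 0 0 200" --pt "0 0 0 0 0 0 200" --pt "0 0 0 0 0 0 200" --pt "0 0 0 0 0 0 200"

```text
clock: 20.1
position: [0.4271, 0.0957, 0.0326]
tool_rot: [3.14, 0.0, 1.461]
force: [-2.1, 0.2, 9.0]
grip_width: 0.044
```

```bash
python3 -c "
from h import *
plan(.6184,-.0537,.13)
"
```

```text
t 20.1 at [0.4271 0.0957 0.0326] [3.14  0.    1.461] w 0.044
shift [-0.1275  0.2067 -0.0971] turn [ 0.0015  0.0004 -0.0003]
```

Call:
carry_out --pt "0 0 -0.005 0 0 0 200" --pt "0 0 -0.02 0 0 0 200" --pt "0 0 -0.045 0 0 0 200" --pt "0 0 -0.07 0 0 0 200" --pt "-0.003 0.005 -0.088 0 0 0 200" --pt "-0.012 0.02 -0.097 0 0 0 200" --pt "-0.028 0.045 -0.097 0 0 0 200" --pt "-0.047 0.077 -0.097 0 0 0 200" --pt "-0.068 0.11 -0.097 0 0 0 200" --pt "-0.088 0.142 -0.097 0 0 0 200"

```text
clock: 21.35
position: [0.559, -0.0083, 0.1296]
tool_rot: [3.141, 0.0, 1.461]
force: [0.4, 0.8, -2.8]
grip_width: 0.0439
```

Call:
carry_out --pt "-0.017 0.028 0 0 0 0 200" --pt "-0.028 0.047 0 0 0 0 200" --pt "-0.036 0.06 0.005 0 0 0 200" --pt "-0.0391 0.0647 0.015 0 0 0 200" --pt "-0.0391 0.0647 0.028 0 0 0 200" --pt "-0.0391 0.0647 0.042 0 0 0 200" --pt "-0.0391 0.0647 0.054 0 0 0 200" --pt "-0.0391 0.0647 0.062 0 0 0 200" --pt "-0.0391 0.0647 0.062 0 0 0 200" --pt "-0.0391 0.0647 0.062 0 0 0 200"

```text
clock: 22.6
position: [0.6186, -0.0533, 0.0677]
tool_rot: [3.14, 0.0, 1.461]
force: [0.3, -0.1, -2.7]
grip_width: 0.0439
```

```bash
python3 -c "
from h import *
p,d=imaging.grab_frame('wrist');cv2.imwrite('pics/w7.png',p)
plan(.6184,-.0533,.0486)
"
```

```text
t 22.65 at [ 0.6186 -0.0534  0.0678] [3.14  0.    1.461] w 0.0442
shift [ 0.0001 -0.0002  0.0192] turn [ 0.0015  0.0004 -0.0003]
```

View pics/w7.png

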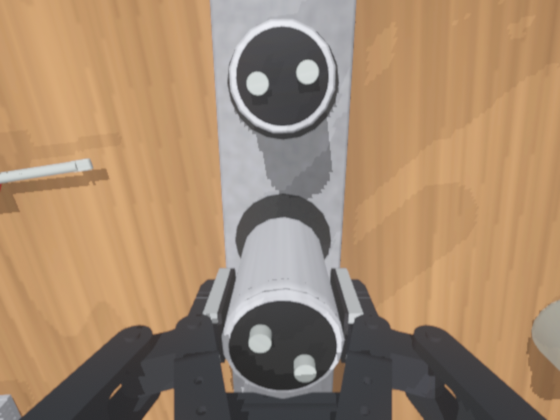

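cap_c is over the third pad and cap_b is upright at (283,78). Lowering cap_c.

Call:
carry_out --pt "0 0 0.006 0 0 0 200" --pt "0 0 0.012 0 0 0 200" --pt "0 0 0.016 0 0 0 200" --pt "0 0 0.0176 0 0 0 200" --pt "0 0 0.0183 0 0 0 200" --pt "0 0 0.0189 0 0 0 200" --pt "0 0 0.0194 0 0 0 200" --pt "0 0 0.0194 0 0 0 200"

```text
clock: 23.65
position: [0.6184, -0.0534, 0.0487]
tool_rot: [3.14, 0.001, 1.461]
force: [-4.2, -0.8, 9.7]
grip_width: 0.0441
```

Call:
carry_out --pt "0 0 0 0 0 0 110" --pt "0 0 0 0 0 0 70" --pt "0 0 0 0 0 0 30" --pt "0 0 0 0 0 0 30" --pt "0 0 0 0 0 0 30" --pt "0 0 -0.01 0 0 0 30" --pt "0 0 -0.03 0 0 0 30" --pt "0 0 -0.06 0 0 0 30" --pt "0 0 -0.09 0 0 0 30" --pt "0 0 -0.11 0 0 0 30"

```text
clock: 24.9
position: [0.6188, -0.0533, 0.1606]
tool_rot: [3.139, 0.0, 1.461]
force: [-0.3, -0.5, -0.8]
grip_width: 0.0755
```

```bash
python3 -c "
from h import *
wrist(.091,(.618,-.053))
plan(.3863,.2718,.15)
"
```

```text
wrist 2927 [618.1 -54.7] r 22.4 z 0.0913
t 24.95 at [ 0.6196 -0.0533  0.1625] [3.136 0.    1.461] w 0.0755
shift [ 0.2975 -0.2677  0.0111] turn [ 0.0051  0.0003 -0.0004]
```

Call:
carry_out --pt "0.01 -0.009 0 0 0 0 30" --pt "0.035 -0.031 0 0 0 0 30" --pt "0.07 -0.063 0 0 0 0 30" --pt "0.105 -0.094 0 0 0 0 30" --pt "0.14 -0.125 0 0 0 0 30" --pt "0.175 -0.157 0 0 0 0 30" --pt "0.21 -0.188 0 0 0 0 30" --pt "0.245 -0.219 0 0 0 0 30" --pt "0.27 -0.242 0 0 0 0 30" --pt "0.29 -0.259 0 0 0 0 30"

```text
clock: 26.2
position: [0.3904, 0.2645, 0.157]
tool_rot: [-3.141, 0.001, 1.463]
force: [0.7, -0.5, 0.2]
grip_width: 0.0754
```

Call:
carry_out --pt "0.006 -0.005 0 0 0 0 30" --pt "0.008 -0.0072 0 0 0 0 30" --pt "0.008 -0.0072 0.01 0 0 0 30" --pt "0.008 -0.0072 0.01 0 0 0 30"

```text
clock: 26.7
position: [0.3864, 0.2712, 0.1466]
tool_rot: [-3.141, 0.002, 1.46]
force: [-0.5, -0.3, 0.1]
grip_width: 0.0754
```

```bash
python3 -c "
from h import *
plan(.3863,.272,.012)
wrist(.045,(.3863,.272))
p,d=imaging.grab_frame('top');cv2.imwrite('pics/t8.png',p);np.save('pics/t8.npy',d)
W=cloud(d,'top').reshape(-1,3)
for n,h,x,y in [('d',.106,.608,-.1446),('c',.091,.618,-.0533),('b',.076,.628,.0378)]:
    m=(abs(W[:,2]-h)<.006)&(np.hypot(W[:,0]-x,W[:,1]-y)<.04)
    c,r=cv2.minEnclosingCircle((W[m][:,:2]*1000).astype(np.float32));print(n,m.sum(),np.round(c,1),r)
plan(.3863,.272,.012)
"
```

```text
t 26.7 at [0.3864 0.2712 0.1466] [-3.141e+00  2.000e-03  1.460e+00] w 0.0754
shift [ 1.100e-03 -1.000e-04  1.346e-01] turn [-0.0003  0.0017 -0.0013]
wrist 1257 [385.7 270.9] r 17.0 z 0.0451
d 590 [ 608.4 -143.9] 25.10877227783203
c 443 [618.1 -52.8] 22.874616622924805
b 338 [628.4  38.5] 19.63211441040039
t 26.8 at [0.3866 0.2716 0.1473] [3.141e+00 1.000e-03 1.460e+00] w 0.075
shift [ 0.0005 -0.0003  0.1353] turn [ 0.0003  0.0009 -0.0011]
```

View pics/t8.png

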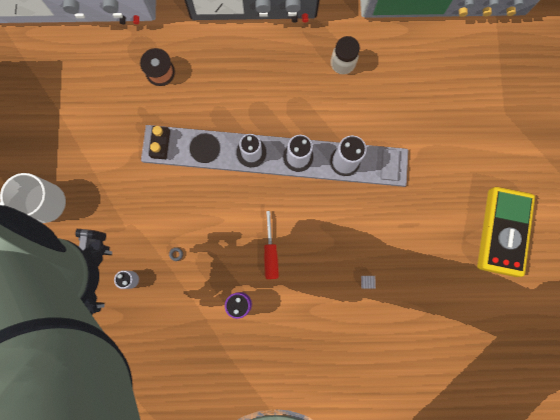

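All three placed cans are within 1 mm of their pad centres. Now cap_a.

Call:
carry_out --pt "0 0 0.02 0 0 0 30" --pt "0 0 0.045 0 0 0 30" --pt "0 0 0.07 0 0 0 30" --pt "0 0 0.095 0 0 0 30" --pt "0 0 0.115 0 0 0 30" --pt "0 0 0.127 0 0 0 30" --pt "0 0 0.133 0 0 0 40" --pt "0 0 0.135 0 0 0 60" --pt "0 0 0.135 0 0 0 90" --pt "0 0 0.135 0 0 0 120" --force 50

```text
clock: 28.05
position: [0.3867, 0.2722, 0.013]
tool_rot: [3.14, -0.0, 1.461]
force: [0.5, -0.0, 0.4]
grip_width: 0.0454
```

Call:
carry_out --pt "0 0 0 0 0 0 140" --pt "0 0 0 0 0 0 170" --pt "0 0 0 0 0 0 210" --pt "0 0 0 0 0 0 210" --pt "0 0 0 0 0 0 210" --pt "0 0 0 0 0 0 210" --pt "0 0 0 0 0 0 210"

```text
clock: 28.92
position: [0.3867, 0.2721, 0.013]
tool_rot: [3.14, 0.0, 1.461]
force: [-1.1, -2.0, 10.3]
grip_width: 0.0326
```

```bash
python3 -c "
from h import *
plan(.6384,.1286,.11)
"
```

```text
t 28.93 at [0.3867 0.2721 0.013 ] [3.14  0.    1.461] w 0.0326
shift [-0.115   0.2661 -0.0966] turn [ 0.0013  0.0002 -0.0003]
```

Call:
carry_out --pt "0 0 -0.005 0 0 0 210" --pt "0 0 -0.02 0 0 0 210" --pt "0 0 -0.045 0 0 0 210" --pt "0 0 -0.07 0 0 0 210" --pt "-0.003 0.007 -0.088 0 0 0 210" --pt "-0.012 0.027 -0.097 0 0 0 210" --pt "-0.027 0.062 -0.097 0 0 0 210" --pt "-0.044 0.102 -0.097 0 0 0 210" --pt "-0.061 0.142 -0.097 0 0 0 210" --pt "-0.078 0.182 -0.097 0 0 0 210"

```text
clock: 30.18
position: [0.5599, 0.1737, 0.111]
tool_rot: [3.14, -0.0, 1.461]
force: [0.2, 0.8, -0.9]
grip_width: 0.0328
```

Call:
carry_out --pt "-0.016 0.037 0 0 0 0 210" --pt "-0.027 0.062 0 0 0 0 210" --pt "-0.034 0.078 0.005 0 0 0 210" --pt "-0.0366 0.0841 0.015 0 0 0 210" --pt "-0.0366 0.0841 0.028 0 0 0 210" --pt "-0.0366 0.0841 0.042 0 0 0 210" --pt "-0.0366 0.0841 0.054 0 0 0 210" --pt "-0.0366 0.0841 0.062 0 0 0 210" --pt "-0.0366 0.0841 0.062 0 0 0 210" --pt "-0.0366 0.0841 0.062 0 0 0 210"

```text
clock: 31.42
position: [0.6386, 0.1291, 0.0482]
tool_rot: [3.14, 0.0, 1.461]
force: [0.0, -0.8, -0.5]
grip_width: 0.0328
```

```bash
python3 -c "
from h import *
p,d=imaging.grab_frame('wrist');cv2.imwrite('pics/w9.png',p)
plan(.6384,.129,.029)
"
```

```text
t 31.48 at [0.6386 0.129  0.0483] [3.14  0.    1.461] w 0.0326
shift [-0.0001 -0.0003  0.0193] turn [ 0.0014  0.0002 -0.0003]
```

View pics/w9.png

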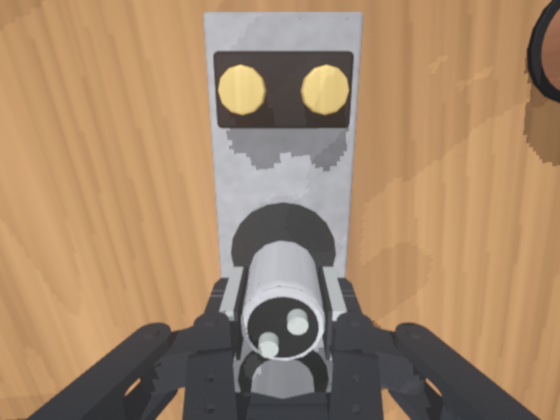

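cap_a is over the pad next to the terminal block (block at (284,90)), with the pad showing evenly around it. Lowering.

Call:
carry_out --pt "0 0 0.006 0 0 0 210" --pt "0 0 0.012 0 0 0 210" --pt "0 0 0.016 0 0 0 210" --pt "0 0 0.0177 0 0 0 210" --pt "0 0 0.0184 0 0 0 210" --pt "0 0 0.019 0 0 0 210" --pt "0 0 0.0195 0 0 0 210" --pt "0 0 0.0195 0 0 0 210"

```text
clock: 32.48
position: [0.6385, 0.129, 0.0291]
tool_rot: [3.14, 0.001, 1.461]
force: [-3.3, -1.1, 10.2]
grip_width: 0.0327
```

Call:
carry_out --pt "0 0 0 0 0 0 140" --pt "0 0 0 0 0 0 100" --pt "0 0 0 0 0 0 60" --pt "0 0 0 0 0 0 30" --pt "0 0 0 0 0 0 30" --pt "0 0 -0.01 0 0 0 30" --pt "0 0 -0.03 0 0 0 30" --pt "0 0 -0.06 0 0 0 30" --pt "0 0 -0.09 0 0 0 30" --pt "0 0 -0.13 0 0 0 30"

```text
clock: 33.72
position: [0.6381, 0.1289, 0.1605]
tool_rot: [3.141, 0.0, 1.461]
force: [0.5, -0.9, 0.6]
grip_width: 0.0752
```

Call:
carry_out --pt "0.01 -0.01 0 0 0 0 30" --pt "0.04 -0.04 0 0 0 0 30" --pt "0.075 -0.075 0 0 0 0 30" --pt "0.11 -0.11 0 0 0 0 30" --pt "0.14 -0.14 0 0 0 0 30" --pt "0.16 -0.16 0 0 0 0 30" --pt "0.17 -0.17 0 0 0 0 30" --pt "0.17 -0.17 0 0 0 0 30" --pt "0.17 -0.17 0 0 0 0 30"

```text
clock: 34.85
position: [0.4888, 0.3155, 0.1581]
tool_rot: [3.141, 0.001, 1.459]
force: [0.6, -0.0, 0.2]
grip_width: 0.0753
```

```bash
python3 -c "
from h import *
p,d=imaging.grab_frame('top');cv2.imwrite('pics/t9.png',p)
W=cloud(d,'top').reshape(-1,3)
for n,h,x,y in [('d',.106,.608,-.1446),('c',.091,.618,-.0533),('b',.076,.628,.0378),('a',.061,.638,.1292)]:
    m=(abs(W[:,2]-h)<.006)&(np.hypot(W[:,0]-x,W[:,1]-y)<.04)
    c,r=cv2.minEnclosingCircle((W[m][:,:2]*1000).astype(np.float32));print(n,m.sum(),np.round(c,1),r)
print(telemetry.observe()['clock'])
"
```

```text
d 587 [ 608.2 -143.8] 25.159631729125977
c 453 [618.4 -52.4] 22.38149070739746
b 341 [628.5  38.4] 19.600831985473633
a 224 [638.9 130.8] 17.178342819213867
34.9
```

View pics/t9.png

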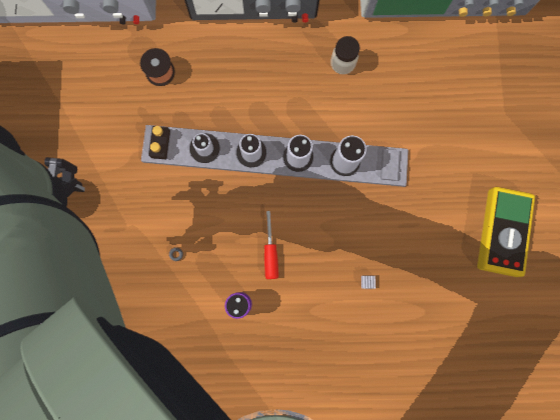

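All four cans stand in order at (203,145), (250,147), (299,152) and (350,153), within 2 mm of the pad centres. The arm hides the mug, so I'll check that from the scene view.

```bash
python3 -c "
from h import *
p,d=imaging.grab_frame('scene');cv2.imwrite('pics/s9.png',p)"
```

```text
(no output)
```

View pics/s9.png

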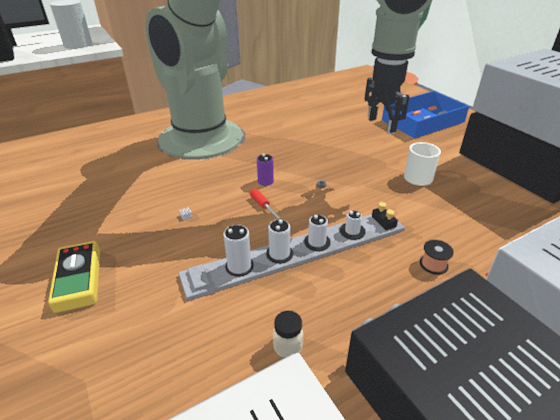

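The scene view shows all four cans upright in order, the mug untouched at (422,163), and the gripper clear of everything.

```bash
python3 -c "
from workcell import ticket
print(ticket.job_done())"
```

```text
the job is handed in; nothing more can be done
None
```

All four capacitors are standing upright on the test strip in order of height, with the shortest (cap_a) next to the terminal block and the tallest (cap_d) at the far end. I handed the job in at about 35 s of the 109 s allowed.

- **Placement:** I lowered each can slowly until the wrist force showed contact (up to about 10 N), then released it. None was dropped or knocked over.
- **Centring:** In the last top view, cap_b, cap_c and cap_d were each about 1 mm or less from their pad centres. cap_a was about 1.8 mm off, which is within the camera calibration of about 2 mm.
- **Surroundings:** The last scene view showed the purple can and the mug where they started, and the gripper touching nothing.
- **Disagreements:** The wrist and top cameras differed by 1–3 mm in y, so I used the average for grasping. An early check of cap_d in the top view gave a poor fit because the arm was partly in the way. A clear view later put it within 1 mm.

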